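Push the router into place beside the drawer box

TASK

Push the white router along the top of the media unit into its place beside the low wooden drawer box: its left side flat against the right side of the box, and its front edge in line with the front of the box, the side towards the robot. Only push it with the fingers, never lift it off its feet; do not press the drawer front, whose push latch would pop the drawer open, and leave the mug, toy car, tealight tin and glass globe where they stand.

Things in the scene. Friction and masses are not known exactly. Their poses are not given: they have to be found in the camera images.
- router: white plastic router, flat box 130 mm deep (its x), 200 wide (its y), body 5 to 39 mm above the surface on 4 rubber feet, two aerials folded flat on top at the rear (45 high); upright faces flat, no leads. 0.25 to 0.55 kg, slides at 1 to 4 N. Origin: centre of underside, z = 0. x to its rear (away from the robot when square), y to its left. Front: long face x = -65; left side: y = +100
- router_front_left (a point): lower front left corner of the router, at (-65, +100, 20) mm in its frame; same axes as the router
- router_front_right (a point): front right corner of the router, at (-65, -100, 20) mm in its frame; same axes
- router_rear_left (a point): rear left corner of the router, at (+65, +100, 20) mm in its frame; same axes
- drawer_box: low brown wooden box with one handleless drawer, fixed (does not give when pushed), 240 mm deep (its x), 300 wide (its y), 80 high, left of the router, on the dark wenge media unit, turned by up to 5 degrees. Origin: centre of underside, z = 0. x to its rear, y to its left. Front with the drawer: face x = -120; right side, a plain flat panel: face y = -150. The glass globe stands on top
- box_front_corner (a point): corner between the front and the right side of the drawer box, at (-120, -150, 20) mm in the box's frame; same axes as the box. The router's front left corner belongs here.
- box_rear_corner (a point): corner between the rear and the right side of the drawer box, at (+120, -150, 20) mm in the box's frame; same axes as the box
- drawer (a joint): drawer of the box, m: 0 shut, its front flush with the box's front; grows as the drawer front is pressed in (spring 1.5 N per mm, stop at 5 mm); at 2.5 mm the push latch lets go. The drawer front takes up the middle 263 mm of the box's front; the 16 mm side panels do not move
- mug: teal ceramic mug, 80 mm across, 92 mm high, handle reaching out some 30 mm at its +y side; stands to the right of the work, handle turned away from it. Origin: centre of its underside
- toy_car: wooden toy car, 110 x 64 x 53 mm, length along its x; stands near the rear edge of the media unit, behind the router's place or further right. Origin: centre of its underside, on the surface
- tealight: round steel tealight tin, 50 mm across, 22 mm high; stands near the rear edge of the media unit, behind the router's place or further right (car and tin may be swapped). Origin: centre of its underside
- globe: glass globe ornament, 76 mm ball on a round wooden foot 64 mm across, 89 mm high, standing on top of the drawer box (80 mm above the surface). Origin: centre of its underside
There are look-alikes about, which are no part of the job. Of the things shaped like the router, the white one is meant.

How it is judged:
By the outcome, as a careful person would: the job done as asked, in the order asked, and still so for the second after the job is handed in, with the robot touching nothing.
It also fails if it takes over 64 s, if anything falls off the work surface, if the arm or the gripper's body presses on something with over 40 N, if the wrist force passes 120 N, or if a joint passes its speed limit or range.

ROBOT

A 6-joint arm with a two-finger parallel gripper is mounted at the origin on the work surface. World frame = base frame: x ahead of the robot, y to its left, z up, the work surface at z = 0. Lengths are in m, angles in rad, forces in N, time in s.
With the tool pointing down it reaches from about 0.275 to 0.725 m from the base axis. Payload 15.9 kg.
Tool frame: the origin (TCP) lies at the very end of the fingers, on their centre line; the grasp point (between the pads) lies 19 mm behind it (r.pinch_z is the distance from the TCP to the grasp point, in m); z points along the fingers, y is the line along which they close (so a half turn about z gives the same grasp; the last joint's range is limited). The gripper opens to 85 mm and grips with 20 to 120 N. Pads are 22 mm wide; open, the fingers measure 114 mm over their backs; the gripper's body (76 mm by 85 mm) begins 54 mm behind the grasp point. The pads swing forward as they close: fully open they stand 13 mm farther back than shut.
Start: joints at [1.145, 0.213, -0.034, 1.323, 0, 1.571], TCP at [0.207, 0.455, 0.231] pointing down, gripper open.
Joint ranges: [-2.98, 2.98], [-0.74, 1.72], [-1.14, 1.35], [-2.1, 2.04], [-1.57, 1.44], [-3.14, 3.14]. Speed limits (rad/s): [1.89, 1.89, 2.39, 2.57, 3.14, 3.14].

INTERFACE

Orientations are given as a rotation vector (axis times angle).
In Python, from plant import r gives the robot as it stands. Calls block until the motion is done:
- r.reach(position, orientation): joint-space move of the TCP to a pose.
- r.move_linear(position, frame=None, max_speed=0.15): straight line of the TCP; frame=None keeps the orientation; max_speed is the mean speed in m/s.
- r.set_joints(angles): joint-space move.
- r.let_go() and r.close(f_grip=None): open the fingers fully, or close them until they stop; f_grip is the grip in N (None keeps the last).
- r.hold(seconds).
- r.solve_ik(position, orientation): joint angles nearest the present ones, or None.
- r.grab_frame(name): name is "scene" or "top" or "wrist"; returns the picture (384x512x3 uint8, blue, green, red); there is no depth.
- r.calibration(name): a dict with "mtx" (3x3 intrinsics, pixels), "world_to_cam" (4x4, takes a point from world to camera coordinates). Camera axes: x right, y down, z forward; pixel columns grow to the right and rows downward; lengths in m; the calibration is good to about 2 mm. A picture is of the moment at which its call begins: read the wrist's pose just before it. calibration takes no time and is no camera call; for the wrist camera it gives the pose at the moment of the call.
A pose or a line that the arm cannot do raises r.PlanningError and nothing moves.
- r.hand_in(): hands the job in; it is judged then, once.
Trained networks look in the newest picture that a camera, given by its name, has taken for a name from the list of things; names that differ only in an ending like _2 or _b are one class to them, and where a whole thing is asked for, a point or a joint stands for the part that bears it (a point fixed in the world has none). Each returns a list of dicts, best first, with "p" (0 to 1); they miss things now and then, are a little off and sometimes report something else, mostly with a low value. They report only what shows in the picture. A call takes as long as a camera call. They do not tell look-alikes from the thing itself.
- r.look_for(camera, label): "xy" ([column, row] in pixels, amid what is visible of it).
- r.tip_of(camera, label): "xy" ([column, row] in pixels: a listed point, or the origin of a listed thing).
Readings, each from a call of its own:
- r.read_time(): time.
- r.read_qpos(): joint angles.
- r.read_joint_velocities(): joint speeds.
- r.read_tau(): joint torques, N m.
- r.read_eef_pos(): TCP position.
- r.read_tcp_rot(): TCP orientation.
- r.read_wrist_force(): force on the tool from outside, world axes, zero at the start.
- r.read_torque(): the same for the moment, N m.
- r.read_opening(): finger opening in m.
- r.read_gripper_force(): force on a finger pad.
Only numpy, scipy, OpenCV 4.12 (cv2) and the standard library are available. Lean on these libraries where they do the work, as an engineer would, in place of code of your own. Each camera call takes 0.05 s, during which the arm holds its last target. There are 200 camera calls.

## Working session

There is one attempt and no reset: what is moved stays moved. The work goes in short steps, each a Python script; the robot and the scene stay as the last script left them, time stands still between calls to the robot, and variables do not carry over. Pictures are saved under pics/ and viewed, at most 10 in all, crops included, and the job is handed in when it is done.

```bash
ls; mkdir -p pics; python3 - <<'E'
from plant import r
import cv2, numpy as np
ims=[r.grab_frame(c) for c in("top","scene")]
cv2.imwrite("pics/top.png",cv2.resize(ims[0],(800,600)));cv2.imwrite("pics/scene.png",cv2.resize(ims[1],(800,600)))
for c in("top","scene"):
  for l in["router","router_front_left","router_front_right","router_rear_left","box_front_corner","box_rear_corner","mug","toy_car","tealight","globe","drawer_box"]:
    print(c,l,[(np.round(d["xy"],1).tolist(),round(d["p"],2)) for d in r.tip_of(c,l)[:3]])
  k=r.calibration(c);print(k["mtx"].tolist(),np.round(k["world_to_cam"],3).tolist())
print(r.read_time(),r.read_tcp_rot())
E
```

```text
pics
top router [([269.0, 203.3], 0.87), ([189.9, 268.4], 0.74)]
top router_front_left [([218.0, 254.2], 0.77), ([243.2, 227.2], 0.62)]
top router_front_right [([301.5, 225.3], 0.8), ([164.6, 242.3], 0.62), ([376.1, 174.8], 0.49)]
top router_rear_left [([209.9, 292.8], 0.72), ([244.1, 190.1], 0.57)]
top box_front_corner [([200.6, 205.8], 0.73)]
top box_rear_corner [([200.9, 133.0], 0.65)]
top mug [([378.3, 173.3], 0.66)]
top toy_car [([306.6, 134.4], 0.93)]
top tealight [([235.9, 133.0], 0.74)]
top globe [([140.0, 157.0], 0.62)]
top drawer_box [([301.9, 223.6], 0.64), ([161.2, 162.8], 0.56)]
[[482.16782670946714, 0.0, 256.22720871377084], [0.0, 482.16782670946714, 193.99188228046893], [0.0, 0.0, 1.0]] [[-0.028, -1.0, 0.001, -0.071], [-0.995, 0.028, -0.095, 0.547], [0.095, -0.004, -0.995, 1.609], [0.0, 0.0, 0.0, 1.0]]
scene router [([264.9, 137.2], 0.83), ([234.8, 203.2], 0.73), ([291.2, 171.2], 0.45)]
scene router_front_left [([246.3, 177.8], 0.88), ([245.2, 150.1], 0.61)]
scene router_front_right [([297.8, 132.4], 0.78), ([200.9, 202.4], 0.74)]
scene router_rear_left [([234.8, 129.7], 0.84), ([273.5, 194.9], 0.69)]
scene box_front_corner [([291.8, 171.0], 0.72), ([246.6, 178.1], 0.56)]
scene box_rear_corner [([345.2, 213.8], 0.9)]
scene mug [([142.8, 292.2], 0.84)]
scene toy_car [([257.4, 279.0], 0.72), ([197.2, 203.5], 0.32)]
scene tealight [([314.0, 238.7], 0.52)]
scene globe [([369.1, 154.2], 0.8), ([195.7, 201.6], 0.64)]
scene drawer_box [([351.8, 176.5], 0.78)]
[[415.4643768601095, 0.0, 255.13541068578994], [0.0, 415.4643768601095, 192.5512628010031], [0.0, 0.0, 1.0]] [[0.628, 0.779, -0.001, -0.272], [0.577, -0.466, -0.671, -0.317], [-0.523, 0.42, -0.741, 1.645], [0.0, 0.0, 0.0, 1.0]]
1.2 [-6.63837684e-01 -3.07065223e+00  1.44996355e-04]
```

View pics/top.png

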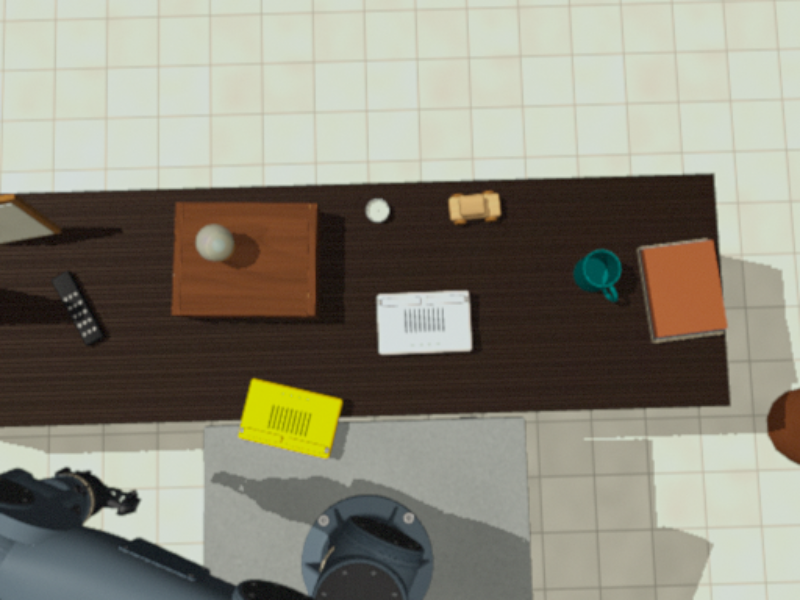

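View pics/scene.png

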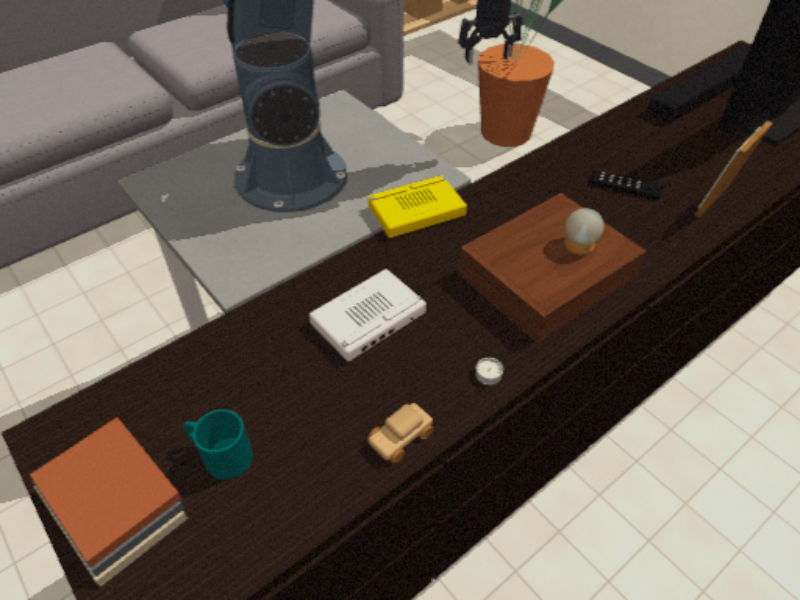

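White router candidates in the top picture (512-px scale) are the white box at (269,203) and the yellow look-alike at (190,268), with the orange book at (437,186) less similar. I choose the white one. Next I check it in a close crop and measure the edges.

```bash
cat > h.py <<'E'
from plant import r
import cv2, numpy as np
def unproj(c,uv,z,k=None):
    k=k or r.calibration(c);T=k["world_to_cam"];R=T[:3,:3];C=-R.T@T[:3,3]
    uv=np.atleast_2d(uv).astype(float)
    d=np.c_[uv,np.ones(len(uv))]@np.linalg.inv(k["mtx"]).T@R
    return C+d*((z-C[2])/d[:,2])[:,None]
def proj(c,P,k=None):
    k=k or r.calibration(c);T=k["world_to_cam"];p=np.atleast_2d(P)@T[:3,:3].T+T[:3,3];q=p@k["mtx"].T
    return q[:,:2]/q[:,2:]
def white(im,c,k=None,z=.04):
    """rectangle of white top face, world: centre, size, angle of long side normal"""
    hsv=cv2.cvtColor(im,cv2.COLOR_BGR2HSV)
    m=((hsv[...,1]<40)&(hsv[...,2]>150)).astype(np.uint8)
    m=cv2.morphologyEx(m,cv2.MORPH_CLOSE,np.ones((7,7)))
    P0=unproj(c,np.stack(np.meshgrid(np.arange(512),np.arange(384)),-1).reshape(-1,2),z,k)
    ok=((P0[:,0]>.25)&(P0[:,0]<.72)&(P0[:,1]>-.35)&(P0[:,1]<.2)).reshape(384,512)
    n,l,s,_=cv2.connectedComponentsWithStats(m*ok.astype(np.uint8))
    i=1+np.argmax(s[1:,4]);ct=max(cv2.findContours((l==i).astype(np.uint8),0,cv2.CHAIN_APPROX_NONE)[0],key=cv2.contourArea)
    P=unproj(c,ct[:,0],z,k)[:,:2]
    (cx,cy),(w,h),a=cv2.minAreaRect((P*1000).astype(np.float32))
    b=cv2.boxPoints(((cx,cy),(w,h),a))
    return (cx,cy),(w,h),a,b
E
python3 - <<'E'
from h import *
np.set_printoptions(suppress=True,precision=4)
im=r.grab_frame("top")
print(white(im,"top"))
for l,z,p in[("rFL",.02,(243.2,227.2)),("rFR",.02,(301.5,225.3)),("rRL",.02,(244.1,190.1)),("bF",.02,(200.6,205.8)),("bR",.02,(200.9,133)),("mug",0,(378.3,173.3)),("car",0,(306.6,134.4)),("tin",0,(235.9,133))]:print(l,unproj("top",p,z)[0])
for l,z,p in[("rFL",.02,(246.3,177.8)),("rFR",.02,(200.9,202.4)),("rRL",.02,(273.5,194.9)),("bF",.02,(291.8,171)),("bR",.02,(345.2,213.8)),("car",0,(257.4,279)),("tin",0,(314,238.7))]:print("s",l,unproj("scene",p,z)[0])
hsv=cv2.cvtColor(im,cv2.COLOR_BGR2HSV)
for row in(145,165,185): print(row,[tuple(map(int,hsv[row,c])) for c in range(196,210)])
for col in(130,160,190): print(col,[tuple(map(int,hsv[q,col])) for q in range(195,210)])
y=((hsv[...,0]>22)&(hsv[...,0]<34)&(hsv[...,1]>180)&(hsv[...,2]>150)).astype(np.uint8)
ys=np.argwhere(y);P=unproj("top",ys[:,::-1],.04);P=P[P[:,0]<.4];print("yellow",P.min(0),P.max(0))
s=r.grab_frame("scene")
cv2.imwrite("pics/c1.png",np.hstack([cv2.resize(im[110:250,180:320],(400,400),interpolation=2),cv2.resize(s[110:250,190:330],(400,400),interpolation=2)]))
E
```

```text
((502.164306640625, -134.64466857910156), (130.3272705078125, 199.74391174316406), 0.9730280041694641, array([[ 435.3141,  -35.8937],
       [ 438.7061, -235.6088],
       [ 569.0145, -233.3956],
       [ 565.6226,  -33.6805]], dtype=float32))
rFL [ 0.4339 -0.0396  0.02  ]
rFR [ 0.4347 -0.2369  0.02  ]
rRL [ 0.5599 -0.0459  0.02  ]
bF [0.5105 0.1031 0.02  ]
bR [0.7618 0.0977 0.02  ]
mug [ 0.6072 -0.5112  0.    ]
car [ 0.751  -0.2684  0.    ]
tin [ 0.7629 -0.0221  0.    ]
s rFL [ 0.4482 -0.0494  0.02  ]
s rFR [ 0.4434 -0.2264  0.02  ]
s rRL [ 0.5624 -0.0288  0.02  ]
s bF [0.5192 0.0891 0.02  ]
s bR [0.7592 0.0913 0.02  ]
s car [ 0.7572 -0.253   0.    ]
s tin [ 0.7573 -0.0367  0.    ]
145 [(12, 177, 115), (11, 168, 105), (11, 174, 116), (12, 173, 115), (11, 178, 113), (13, 173, 106), (10, 168, 76), (179, 143, 41), (12, 131, 35), (3, 83, 37), (12, 114, 29), (8, 153, 30), (10, 123, 31), (14, 137, 28)]
165 [(13, 186, 118), (11, 171, 119), (11, 171, 125), (11, 169, 124), (13, 176, 122), (10, 165, 108), (14, 210, 51), (11, 191, 36), (13, 143, 34), (11, 102, 20), (14, 108, 26), (3, 66, 35), 
[... 293 characters left out ...]
3), (11, 170, 114), (11, 178, 119), (11, 171, 121), (11, 180, 99), (10, 171, 58), (7, 124, 37), (12, 209, 22), (17, 56, 32), (9, 111, 46), (8, 94, 49), (8, 82, 50), (7, 92, 50)]
160 [(11, 177, 115), (11, 177, 114), (11, 168, 117), (11, 165, 116), (13, 171, 119), (12, 181, 120), (11, 178, 99), (12, 180, 65), (11, 134, 38), (11, 115, 31), (13, 113, 27), (14, 137, 28), (13, 105, 39), (12, 90, 48), (11, 106, 48)]
190 [(11, 171, 119), (12, 186, 119), (11, 166, 118), (12, 178, 112), (11, 175, 115), (12, 162, 118), (11, 168, 103), (12, 178, 70), (15, 188, 38), (2, 97, 42), (10, 113, 27), (19, 179, 20), (15, 100, 41), (11, 112, 48), (11, 103, 52)]
yellow [0.2233 0.046  0.04  ] [0.3918 0.2623 0.04  ]
```

View pics/c1.png

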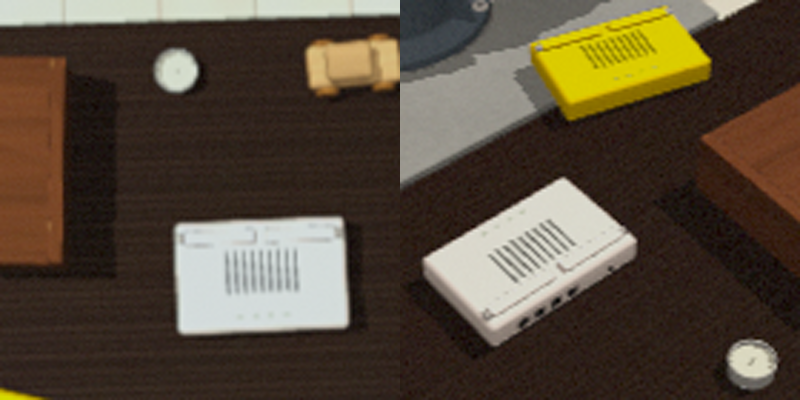

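The crop confirms the white router at about (269,203), with its aerials at the rear, and the path to the box is clear. Next I fit the box edges.

```bash
cat >> h.py <<'E'
def boxfit(im):
    v=cv2.cvtColor(im,cv2.COLOR_BGR2HSV)[...,2].astype(float)
    def edge(line,a,b,th):
        for i in range(a,b):
            if line[i]>=th>line[i+1]: return i+(line[i]-th)/(line[i]-line[i+1])
    R=np.array([(edge(v[q],194,212,78),q) for q in range(142,192)],float)
    F=np.array([(c,edge(v[:,c],192,212,80)) for c in range(120,194)],float)
    R=unproj("top",R,.08)[:,:2];F=unproj("top",F,.08)[:,:2]
    fit=lambda P:cv2.fitLine(P.astype(np.float32),cv2.DIST_HUBER,0,1e-3,1e-4).ravel()
    a,b=fit(R),fit(F)
    t=np.linalg.solve(np.c_[a[:2],-b[:2]],b[2:]-a[2:])
    return a[2:]+a[:2]*t[0],np.degrees(np.arctan(a[1]/a[0])),np.degrees(np.arctan(-b[0]/b[1]))
E
python3 - <<'E'
from h import *
for _ in range(3):
    im=r.grab_frame("top");print(boxfit(im))
from scipy.spatial.transform import Rotation as Ro
for a in(0,90,180,-90):
    rv=(Ro.from_euler("z",a,degrees=True)*Ro.from_euler("x",180,degrees=True)).as_rotvec()
    print(a,r.solve_ik([.40,-.13,.01],rv),r.solve_ik([.57,-.27,.01],rv))
E
```

```text
(array([0.5191994 , 0.09320453], dtype=float32), np.float32(-1.2544601), np.float32(-1.8642497))
(array([0.5192126 , 0.09349084], dtype=float32), np.float32(-1.3949193), np.float32(-1.8526659))
(array([0.5192514 , 0.09329855], dtype=float32), np.float32(-1.2791617), np.float32(-1.8484788))
0 [-0.3142319   0.23077218 -0.61853556  0.72148858  0.          2.82736075] [-0.44237422  0.60054    -0.03278232  0.937474    0.          2.69921843]
90 [-0.3142319   0.23077218 -0.61853556  0.72148858  0.          1.25656443] [-0.44237422  0.60054    -0.03278232  0.937474    0.          1.1284221 ]
180 [-0.3142319   0.23077218 -0.61853556  0.72148858  0.         -0.3142319 ] [-0.44237422  0.60054    -0.03278232  0.937474    0.         -0.44237422]
-90 [-0.3142319   0.23077218 -0.61853556  0.72148858  0.         -1.88502823] [-0.44237422  0.60054    -0.03278232  0.937474    0.         -2.01317055]
```

```bash
cat >> h.py <<'E'
from scipy.spatial.transform import Rotation as Ro
YAW=-1.6; CORNER=np.array([.5192,.0933])
ex=np.array([np.cos(np.radians(YAW)),np.sin(np.radians(YAW))]);ey=np.array([-ex[1],ex[0]])
def W(x,y,z): return [*(CORNER+x*ex+y*ey),z]     # box-corner frame -> world
def B(p): d=np.asarray(p)[:2]-CORNER;return np.array([d@ex,d@ey])
def rv(a): return (Ro.from_euler("z",a+YAW,degrees=True)*Ro.from_euler("x",180,degrees=True)).as_rotvec()
def state(): 
    c,s,a,b=white(r.grab_frame("top"),"top");b=b/1000
    d=max((b[1]-b[0],b[2]-b[1]),key=np.linalg.norm);d=d*np.sign(d[1])
    print("router centre err",1000*(B(np.array(c)/1000)-[.065,-.1]),"yaw err",np.degrees(np.arctan2(-d[0],d[1]))-YAW,"size",s,"F",r.read_wrist_force(),"t",r.read_time())
E
python3 - <<'E'
from h import *
np.set_printoptions(suppress=True,precision=2)
state()
yb=B((.502,-.1346))[1]
x0=B((.400,-.13))[0]
r.reach(W(x0,yb,.16),rv(180))
r.move_linear(W(x0,yb,.008),max_speed=.12)
print(r.read_eef_pos(),r.read_wrist_force())
r.move_linear(W(-.011-.040,yb,.008),max_speed=.04); state()
r.move_linear(W(-.011-.010,yb,.008),max_speed=.03); state()
cv2.imwrite("pics/p1.png",cv2.resize(r.grab_frame("top")[90:282,150:406],(800,600)))
E
```

```text
router centre err [ -75.74 -128.34] yaw err 2.597579 size (130.19668579101562, 199.7559051513672) F [-0.25  0.3  -0.61] t 1.5
[ 0.4  -0.13  0.01] [0.7  0.12 1.25]
router centre err [ -42.06 -131.  ] yaw err 0.13417149 size (198.9683837890625, 128.21258544921875) F [-1.09  0.08 -0.7 ] t 6.8917
router centre err [ -13.54 -130.96] yaw err -0.018095732 size (199.3164825439453, 125.28584289550781) F [-2.67 -0.08  0.42] t 8.0917
```

View pics/p1.png

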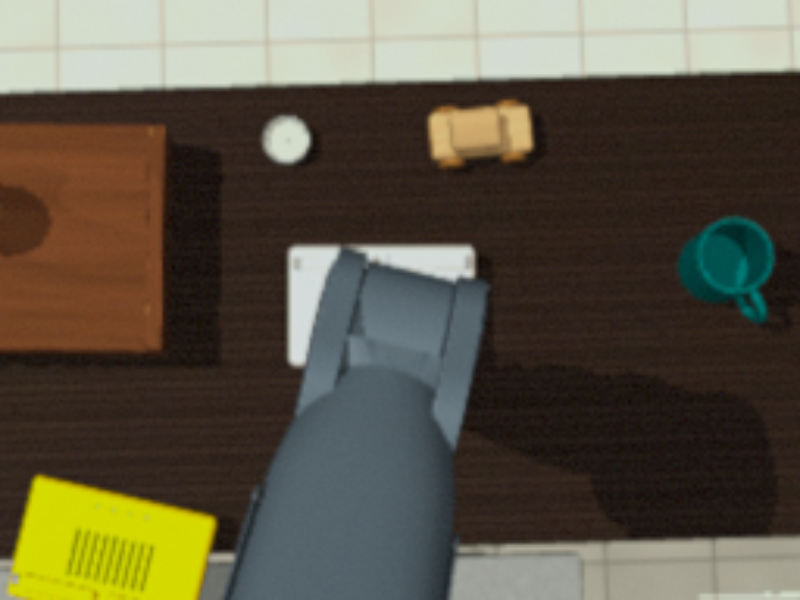

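The view shows the router at (380,305), square with the box and partly hidden by the arm. I continue a little, back off, measure, then move to the side.

```bash
python3 - <<'E'
from h import *
np.set_printoptions(suppress=True,precision=2)
yb=B((.502,-.1346))[1]
r.move_linear(W(-.011-.004,yb,.008),max_speed=.02)
r.move_linear(W(-.050,yb,.008),max_speed=.08)
r.move_linear(W(-.050,yb,.13),max_speed=.2)
r.reach(W(.060,-.1-.131-.145,.13),rv(90))
state()
r.move_linear(W(.060,-.1-.131-.145,.008),max_speed=.15)
state()
E
```

```text
router centre err [  -6.77 -130.96] yaw err -0.017837286 size (199.36521911621094, 125.39655303955078) F [ 0.39 -0.79 -0.85] t 11.2417
router centre err [  -6.77 -130.96] yaw err -0.017819881 size (199.36521911621094, 125.39600372314453) F [-0.59  0.01  0.66] t 12.2583
```

```bash
python3 - <<'E'
from h import *
np.set_printoptions(suppress=True,precision=2)
r.move_linear(W(.060,-.211-.012,.008),max_speed=.05); state()
cv2.imwrite("pics/p2.png",cv2.resize(r.grab_frame("top")[90:282,150:406],(800,600)))
for i in range(18):
    y=-.211-.011+.001*i
    r.move_linear(W(.060,y,.008),max_speed=.02)
    F=r.read_wrist_force(); f=F[:2]@ey; print(round(y*1000),round(f,1),round(F[:2]@ex,1))
    if f<-9: break
state()
E
```

```text
router centre err [-6.72 19.41] yaw err -0.01786244 size (128.4190673828125, 125.3827133178711) F [ 0.1  -2.53 -0.03] t 15.5167
-222 -1.6 0.5
-221 -0.4 0.1
-220 -2.0 0.3
-219 -1.8 0.7
-218 -0.8 0.3
-217 -1.2 0.3
-216 -2.3 -0.4
-215 -1.9 0.2
-214 -0.3 -0.1
-213 -1.1 -0.3
-212 -0.9 -0.9
-211 -1.0 -0.1
-210 -5.7 -0.9
-209 -13.9 -2.4
router centre err [-6.71 34.62] yaw err 89.98215 size (125.02487182617188, 125.38168334960938) F [ -4.46 -12.19   0.72] t 19.1167
```

View pics/p2.png

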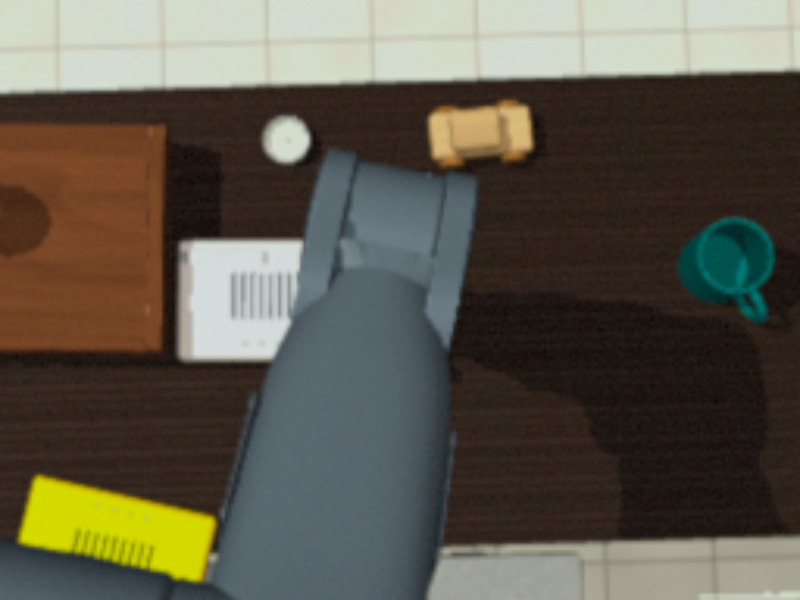

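Contact came at -210 mm, as expected; p2 shows the router at (240,300) square with the box and about 5 mm off its side. Now I back off and check the corner with the wrist camera.

```bash
python3 - <<'E'
from h import *
np.set_printoptions(suppress=True,precision=2)
r.move_linear(W(.060,-.24,.008),max_speed=.08)
r.move_linear(W(.060,-.24,.13),max_speed=.2)
r.reach(W(-.045,-.1,.17),rv(180)); r.hold(.2)
state()
k=r.calibration("wrist");im=r.grab_frame("wrist")
print("corner top/bot px",proj("wrist",[W(0,0,.08),W(0,0,.039),W(0,-.1,.039),W(0,-.2,.039)],k))
print([(d["xy"],d["p"]) for l in("box_front_corner","router_front_left","router_front_right") for d in r.tip_of("wrist",l)[:1]])
print("cam",-k["world_to_cam"][:3,:3].T@k["world_to_cam"][:3,3])
cv2.imwrite("pics/w1.png",cv2.resize(im,(800,600)))
t=r.grab_frame("top");cv2.imwrite("pics/t3.png",cv2.resize(t[120:240,170:330],(800,600)))
E
```

```text
router centre err [-299.06 -207.89] yaw err 1.7355293 size (53.386451721191406, 284.00921630859375) F [-0.24  0.84  0.05] t 21.875
corner top/bot px [[381.23 244.85]
 [365.16 224.57]
 [259.45 224.68]
 [153.73 224.78]]
[([360.3, 217.6], 0.9), ([310.7, 26.7], 0.73), ([159.3, 213.3], 0.89)]
cam [ 0.4  -0.    0.31]
```

View pics/w1.png

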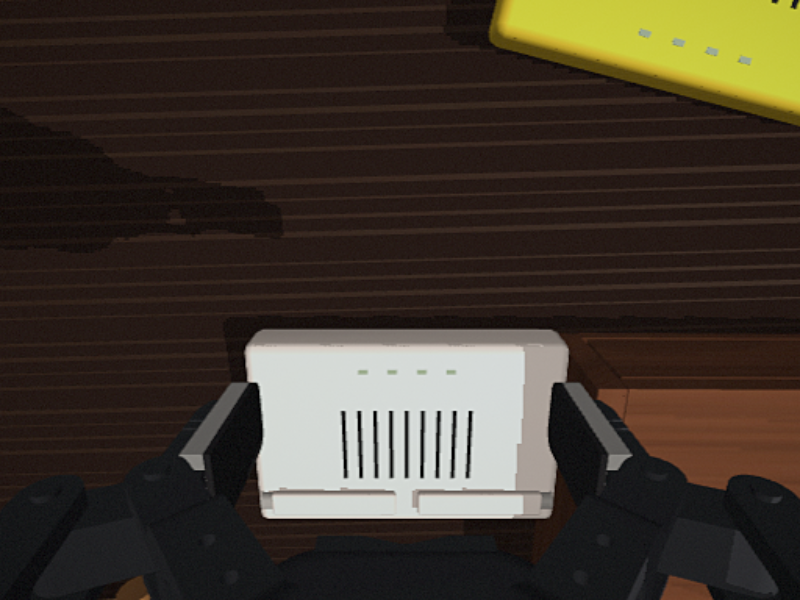

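View pics/t3.png

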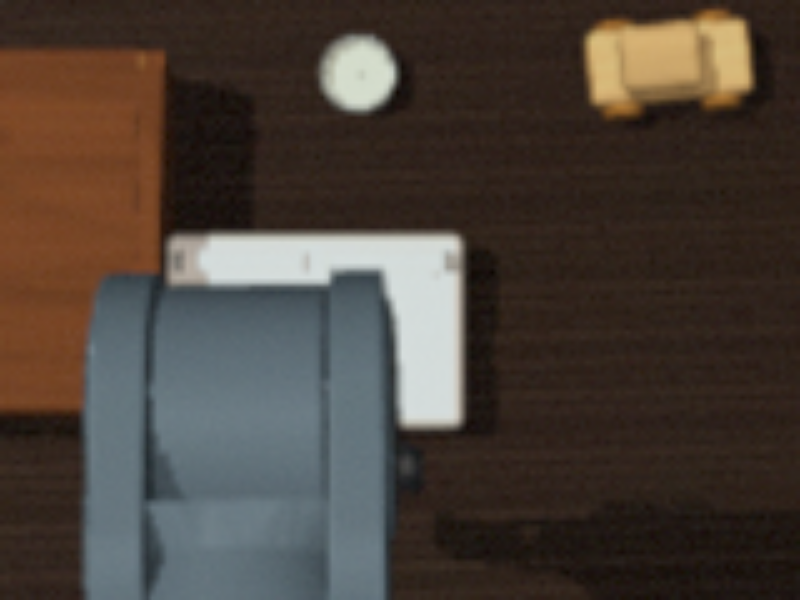

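The wrist view shows the router (front top edge at row 346) touching the box at column ~568, with the box's top front edge at row ~389 and its foot at ~333. I measure those edges in sub-pixels.

```bash
python3 - <<'E'
from h import *
np.set_printoptions(suppress=True,precision=1,linewidth=200)
k=r.calibration("wrist");im=r.grab_frame("wrist");g=cv2.cvtColor(im,cv2.COLOR_BGR2GRAY).astype(float)
red=im[...,2].astype(float)-im[...,0]
for c0,c1 in((170,200),(220,250),(300,330),(345,355)): print("router",c0,g[204:228,c0:c1].mean(1))
for c0,c1 in((382,396),(410,440),(460,500)): print("box",c0,"bottom",red[204:222,c0:c1].mean(1),"top",red[242:256,c0:c1].mean(1))
for z in(0,.005,.039,.08):print(z,[B(unproj("wrist",[250 if 0<z<.05 else 430,q],z,k)[0])*1000 for q in (205,215,225,235,245,255)])
r0=im[236:242]; print("row238 cols",g[236:242,345:372].mean(0))
E
```

```text
router 170 [ 18.5  18.5  18.   18.5  17.3  13.9  46.8 121.6 114.5 114.6 116.3 118.4 120.  121.5 121.2 136.8 163.5 183.5 206.5 207.4 210.7 213.  216.  216.2]
router 220 [ 19.5  19.4  19.   18.1  16.4  14.5  48.1 123.5 116.1 116.5 118.5 120.3 121.6 122.  121.9 134.  159.  184.9 206.3 207.4 210.1 213.1 216.3 216.5]
router 300 [ 19.1  19.1  18.4  19.1  16.2  14.8  48.5 126.2 119.3 118.1 119.  119.8 121.4 121.9 121.6 129.1 160.  181.5 204.1 207.4 210.1 213.9 216.5 216.4]
router 345 [ 17.4  19.   17.9  17.5  18.1  13.6  27.4 115.2 119.5 118.1 118.8 119.5 120.3 121.9 121.8 124.9 143.6 159.5 163.9 164.9 164.3 164.2 165.  165.2]
box 382 bottom [ 9.4  9.6  9.6  9.4  9.3 10.9 13.4 13.1  7.7 25.8 29.2 29.4 48.5 32.4 25.9 26.2 26.8 27.4] top [28.9 28.6 29.2 28.1 29.1 27.9 29.5 66.2 68.4 67.3 67.  67.9 67.6 69.3]
box 410 bottom [ 9.2  9.7  8.8 10.5 10.4 14.  13.4  9.   8.9 22.2 29.5 28.2 43.3 38.2 25.4 26.8 26.6 28.3] top [37.3 26.6 28.5 30.1 28.1 27.7 28.  62.5 73.1 69.8 67.6 67.1 68.8 66.5]
box 460 bottom [ 8.8  9.8  9.3 12.1 13.1 11.5  8.7  9.   9.1 14.5 28.  25.8 34.5 40.1 24.5 26.6 26.8 28.1] top [42.1 26.1 27.4 27.8 27.6 26.2 26.1 48.4 71.9 68.2 68.7 67.8 66.6 64.9]
0 [array([-5.3, 81.1]), array([ 6.1, 82.9]), array([17.7, 84.8]), array([29.6, 86.7]), array([41.7, 88.7]), array([54.1, 90.7])]
0.005 [array([  -7.2, -109.6]), array([   4. , -109.7]), array([  15.5, -109.8]), array([  27.1, -109.9]), array([  39.1, -110. ]), array([  51.2, -110.1])]
0.039 [array([ -19.8, -108.5]), array([  -9.8, -108.6]), array([   0.4, -108.7]), array([  10.8, -108.8]), array([  21.4, -108.9]), array([  32.2, -109. ])]
0.08 [array([-34.9,  34.8]), array([-26.4,  36.2]), array([-17.7,  37.6]), array([-8.9, 39. ]), array([ 0.1, 40.5]), array([ 9.4, 41.9])]
row238 cols [165.  164.8 165.  164.8 164.5 165.3 164.7 164.5 165.  165.  164.8 165.  165.2 163.7 157.2 151.3 141.2  97.8  14.8  25.7  28.   26.2  27.5  26.   26.8  24.2  22.5]
```

```bash
cat > m.py <<'E'
from h import *
np.set_printoptions(suppress=True,precision=1,linewidth=200)
def meas(pic=None):
    r.reach(W(.072,-.03,.18),rv(180)); r.hold(.3)
    k=r.calibration("wrist");im=r.grab_frame("wrist");print("cam",B(-k["world_to_cam"][:3,:3].T@k["world_to_cam"][:3,3])*1000,"t",r.read_time())
    if pic: cv2.imwrite(pic,cv2.resize(im,(800,600)))
    g=cv2.cvtColor(im,cv2.COLOR_BGR2GRAY).astype(float)
    print("exp rows",proj("wrist",[W(0,0,.08),W(0,.05,.08),W(0,0,.039),W(0,-.1,.039),W(0,0,0)],k).tolist())
    np.save("w.npy",im)
E
python3 -c "
from m import *
meas('pics/w2.png')"
```

```text
cam [ -4.7 -30.6] t 23.1333
exp rows [[300.0621105265233, 96.9004562539229], [367.27888172606384, 96.86525898835617], [294.17427249984837, 95.96043802482498], [178.97320547438702, 96.02065145825948], [289.9511627438186, 95.28620070101204]]
```

View pics/w2.png

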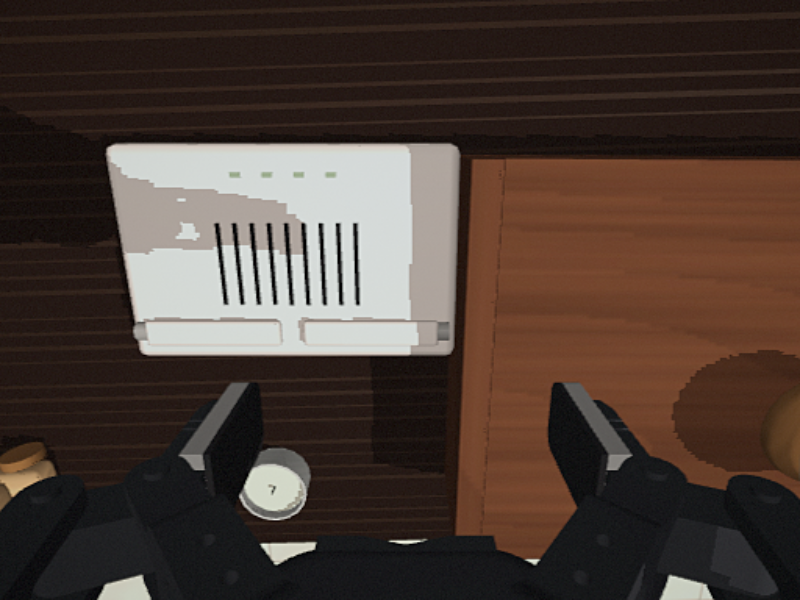

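In w2 the router's front edge is at row 144 and the box's at row ~159, so it needs about 7 mm more. The side is flush at column ~460–470. I fit the lines in sub-pixels.

```bash
cat >> m.py <<'E'
def lines():
    im=np.load("w.npy").astype(float);k=r.calibration("wrist")
    g=im.mean(2);rd=cv2.GaussianBlur(im,(3,1),0)[...,2]-cv2.GaussianBlur(im,(3,1),0)[...,0]
    def rise(p,a,b,th):
        for i in range(a,b):
            if p[i]<th<=p[i+1]: return i+(th-p[i])/(p[i+1]-p[i])
        return np.nan
    R=np.array([(c,rise(g[:,c],80,112,90)) for c in range(85,280)])
    X=np.array([(c,rise(rd[:,c],85,125,45)) for c in range(306,470)])
    S=np.array([(rise(rd[q],293,315,45),q) for q in range(115,240)])
    L=np.array([(511-rise(g[q,::-1],215,225,90),q) for q in range(105,215)])
    for n,P,z,ax in(("router front",R,.037,0),("box front",X,.08,0),("router left",L,.037,1),("box right",S,.08,1)):
        P=P[~np.isnan(P).any(1)]
        if len(P)<20: print(n,"few",len(P));continue
        q=np.array([B(p) for p in unproj("wrist",P,z,k)])*1000
        f=np.polyfit(q[:,1-ax],q[:,ax],1);res=q[:,ax]-np.polyval(f,q[:,1-ax]);m=abs(res)<1.5;f=np.polyfit(q[m,1-ax],q[m,ax],1)
        print(n,len(P),m.sum(),"at corner %.2f slope deg %.2f"%(f[1],np.degrees(f[0])))
E
python3 -c "
from m import *
lines()"
```

```text
router front 195 195 at corner -3.72 slope deg 0.06
box front 164 164 at corner 3.03 slope deg 0.23
router left 110 110 at corner -0.03 slope deg -0.06
box right 125 125 at corner 1.50 slope deg -0.38
```

```bash
sed -i 's/^YAW=-1.6; CORNER=.*/YAW=-1.9; CORNER=np.array([.5222,.0940])/' h.py; python3 - <<'E'
from m import *
r.reach(W(-.05,-.1,.12),rv(180))
r.move_linear(W(-.05,-.1,.008),max_speed=.12)
r.move_linear(W(-.022,-.1,.008),max_speed=.05)
for x in(-.016,-.0135,-.0115):
    r.move_linear(W(x,-.1,.008),max_speed=.02);F=r.read_wrist_force();print(x,F)
r.move_linear(W(-.05,-.1,.008),max_speed=.08)
r.move_linear(W(-.05,-.1,.12),max_speed=.2)
r.reach(W(.060,-.245,.12),rv(90))
r.move_linear(W(.060,-.245,.008),max_speed=.15)
r.move_linear(W(.060,-.216,.008),max_speed=.06)
for i in range(14):
    y=-.215+.001*i
    r.move_linear(W(.060,y,.008),max_speed=.02)
    F=r.read_wrist_force(); f=F[:2]@ey; print(round(y*1000),round(f,1),round(F[:2]@ex,1))
    if f<-9: break
r.move_linear(W(.060,-.245,.008),max_speed=.06)
r.move_linear(W(.060,-.245,.13),max_speed=.2)
meas("pics/w3.png");lines()
E
```

```text
-0.016 [0.2 0.2 0.1]
-0.0135 [-1.4 -0.2  0.2]
-0.0115 [-0.7 -0.2 -0.7]
-215 -0.1 -0.2
-214 -0.0 -0.3
-213 0.2 0.9
-212 -0.4 -0.4
-211 -0.5 -0.1
-210 -6.2 -0.3
-209 -14.1 -2.1
cam [ -4.2 -30.6] t 35.3417
exp rows [[300.214544762363, 96.48675562374726], [367.6037655434948, 96.40465577792673], [294.2955002078397, 95.6345744582078], [178.8622838362897, 95.77519384308418], [290.0527851120906, 95.02373906711675]]
router front 195 195 at corner -0.97 slope deg 0.02
box front 164 164 at corner -0.06 slope deg -0.02
router left 110 110 at corner -0.22 slope deg -0.01
box right 125 125 at corner 0.73 slope deg -0.06
```

View pics/w3.png

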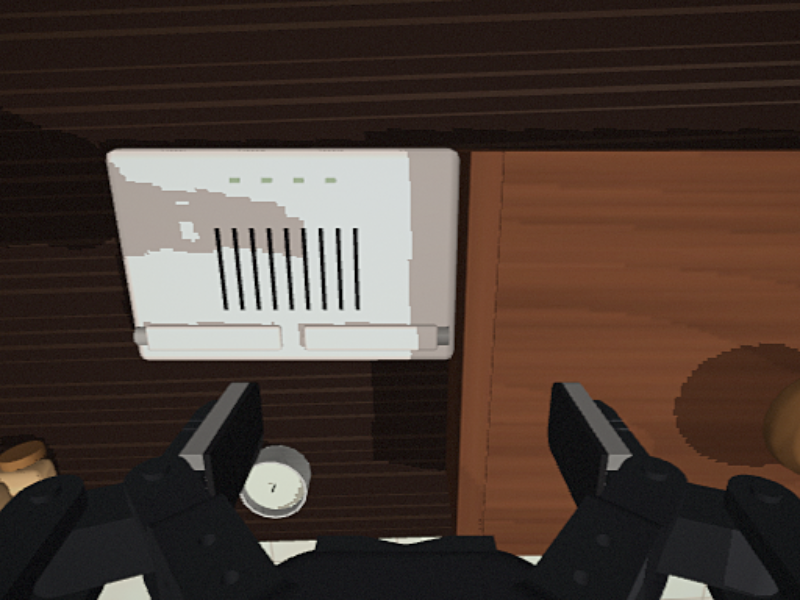

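The router is flat against the box (contact felt, yaw difference under 0.1°). Its front is within 1 mm of the box's front, the neighbouring things are untouched, and the arm is clear, so I hand in.

```bash
python3 -c "
from plant import r
print(r.hand_in())"
```

```text
the job is handed in; nothing more can be done
None
```

I pushed the white router into its place and handed the job in at about 35 s: left side flat against the box, front edge within about 1 mm of the box's front, and nothing else touched; no verdict came back.

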